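Gauge the blue fused-glass tile

ROBOT

A 7-joint arm with a two-finger parallel gripper is mounted at the origin on the work surface. World frame = base frame: x ahead of the robot, y to its left, z up, the work surface at z = 0. Lengths are in m, angles in rad, forces in N, time in s.
With the tool pointing down it reaches from about 0.35 to 0.9 m from the base axis. Payload 8.1 kg.
Tool frame: the origin (TCP) lies between the finger pads; the fingertips stand 22 mm ahead of it and the grasp point (between the pads) lies 3 mm ahead of it (arm.tip_reach is the distance from the TCP to the fingertips, in m); z points along the fingers, y is the line along which they close (so a half turn about z gives the same grasp; the last joint's range is limited). The gripper opens to 92 mm and grips with 3 to 60 N. Pads are 19 mm wide; open, the fingers measure 130 mm over their backs; the gripper's body (75 mm by 190 mm) begins 47 mm behind the grasp point.
Start: joints at [-1.236, 0.434, 0.025, 1.573, -0.012, 1.134, -0.075], TCP at [0.265, 0.566, 0.249] pointing down, gripper open.
Joint ranges: [-2.62, 2.62], [-0.44, 2.09], [-1.27, 1.32], [0.08, 2.57], [-1.32, 4.46], [0.12, 2], [-2.74, 2.74]. Speed limits (rad/s): [2.22, 2.22, 3.01, 3.01, 3.14, 3.14, 3.14].

INTERFACE

Orientations are given as a rotation vector (axis times angle).
In Python, from cell import telemetry, vision, job, arm gives the robot as it stands. The module is installed in compiled form; this text tells all that it offers.
- The arm moves only by the shell command python3 -m creep 'ROWS' [FORCE]. ROWS is text: rows parted by semicolons, each of 7 numbers parted by spaces: the finger opening in cm, from 0 to 9.18, then the shift along the tool's x, y, z in cm, then the turn, a rotation vector about the tool's x, y, z in degrees. A call has 1 to 5 rows; each row is the pose to reach, as a shift and turn from the pose commanded when the call began, along the tool's axes at that moment; what a row does not reach only later rows make up. A row lasts 1/8 s, in which the tool goes at most 62.5 mm and 10.7 degrees, less where a joint would pass 70% of its speed; a pose out of reach is approached as far as the arm can. A call with a gripper value outside its range is refused whole. The fingers move at their own pace and stop on an object; FORCE is the grip in N (left out, the last holds). Time passes only in rows, so rows that repeat a pose let the fingers close. It gives the time, the measured TCP pose, the force, the opening and the grip force at its end, in the units of the state.
- telemetry.observe(): the state, without advancing time (a new reading comes with each control period).
- vision.get_image(name): name is "scene" or "side" or "wrist"; returns the picture (420x560x3 uint8, red, green, blue); there is no depth.
- vision.camera_info(name): a dict with "fov_y" (degrees; the focal length in pixels is half the picture's height over the tangent of half this angle, whatever the lens; pixels are square), "cx", "cy" (the principal point, pixels), "extrinsics" (4x4, takes a point from camera to world coordinates). Camera axes: x right, y down, z forward; pixel columns grow to the right and rows downward; lengths in m; the calibration is good to about 2 mm. A picture is of the moment at which its call begins: read the wrist's pose just before it. camera_info takes no time and is no camera call; for the wrist camera it gives the pose at the moment of the call.
- job.sign_off(): hands the job in; it is judged then, once.
The state is a dict: "clock": time; "joints": joint angles; "dq": joint speeds; "joint_efforts": joint torques, N m; "position": TCP position; "ee_rot": TCP orientation; "force": force on the tool from outside, world axes, zero at the start; "ft_torque": the same for the moment, N m; "width": opening from 0.0 (shut) to 1.0 (fully open); "gripper_force": force on a finger pad.
Only numpy, scipy, OpenCV 4.12 (cv2) and the standard library are available. Lean on these libraries where they do the work, as an engineer would, in place of code of your own. Each camera call takes 0.05 s, during which the arm holds its last target. There are 200 camera calls.

TASK

Slide the orange transport lock on the gauge's dock all the way to its unlocked end stop, then lift the yellow thickness gauge out of the dock. Hold its spring tip on the red dot of the blue glass tile, with the gauge square to the sloping glass, pressing gently so that the spring tip is pushed in about half way and never bottoms out hard. Finish while still holding it there steadily, and leave the red jar, the white jar and the cup where they stand.

Things in the scene. Friction and masses are not known exactly. Their poses are not given: they have to be found in the camera images.
- dock: Grey dock of the gauge, a fixed block 90 (x) by 220 (y) by 70 mm high with a small dark display on the -x side. Origin at the centre of its underside, z up. Socket (22 mm square well) at x = 0, y = -75 mm; the transport lock slides along its y on top.
- lock (a joint): Transport lock: a steel fork plate on the dock (top of plate 84 mm above the table) with an upright orange grip. 0 = fully locked, the fork's prongs over the gauge's collar; it slides to the dock's +y, away from the gauge, to the end stop at 0.050 m (unlocked). Above 0.045 the collar is free. About 3 N of friction, no spring.
- lock_grip (a point): Centre of the top of the orange lock grip: 24 mm (dock's x) by 18 mm (dock's y), 40 mm tall above the plate; its top is 124 mm above the table. Moves with the lock.
- gauge: Thickness gauge, a loose 0.18 kg pen-like tool upright in the dock. Origin on its axis at the barrel's lower end, z toward the handle's top. Steel barrel 18 mm diameter, z 0 to 45 mm; black collar 48 mm square, z 45 to 51, resting on the dock's top; yellow handle 24 mm square (sides along x and y), z 51 to 127. Seated: origin 25 mm, handle's top 152 mm above the table.
- tip (a joint): Travel of the gauge's spring-loaded contact tip, an 8 mm round-ended steel pin that stands 16 mm out of the barrel when free: 0 = fully out, 0.012 m = pushed in all the way (4 mm left outside). Spring: about 1.4 N at first, plus 0.7 N per mm (5.6 N half way).
- tip_end (a point): The very end of the gauge's contact tip, on the gauge's axis, 16 mm below the gauge's origin when the tip is fully out.
- blue_rest: Sloped wooden rest (130 by 130 mm on plan before sloping, about 85 mm high at the back; fixed for the job), which carries the blue tile at 20 degrees to the table. Origin on the table under its centre; the low edge is at its -x side (nearest the robot), z up.
- blue_tile: The cobalt blue square fused-glass tile, 110 by 110 by 8 mm, with coloured strips along one side, clamped on its sloped rest. Origin at the centre of its underside, z square to the glass face (20 degrees from vertical, leaning toward the robot side), x up the slope; the face is at z = 8 mm.
- blue_spot (a point): Centre of the red dot (16 mm diameter, in a white ring) on the face of the blue tile, at x = 20, y = -20, z = 8 mm in the tile's frame; its z is square to the glass.
- amber_rest: Sloped wooden rest (130 by 130 mm on plan before sloping, about 85 mm high at the back; fixed for the job), which carries the amber tile at 20 degrees to the table. Origin on the table under its centre; the low edge is at its -x side (nearest the robot), z up. Not to be measured; blue and amber may change places.
- red_jar: Bystander: closed jar of deep red glass grains with a black lid, 72 mm diameter, 95 mm tall, origin at the centre of its underside.
- white_jar: Bystander: closed white jar with a black lid, 72 mm diameter, 95 mm tall, origin at the centre of its underside.
- paper_cup: Bystander: small empty white cup, 60 mm across the rim, 65 mm tall, origin at the centre of its underside.

How it is judged:
By the outcome, as a careful person would: the job done as asked, in the order asked, and still so for the second after the job is handed in, while the arm keeps its last pose, push and grip.
It also fails if it takes over 48 s, if anything falls off the work surface, if the arm or the gripper's body presses on something with over 40 N, if the wrist force passes 120 N, or if a joint passes its speed limit or range.

## Working session

There is one attempt and no reset: what is moved stays moved. The work goes in short steps, Python scripts to look and compute and a shell command to move; the robot and the scene stay as the last step left them, time stands still between calls to the robot, and variables do not carry over. Pictures are saved under pics/ and viewed, at most 10 in all, crops included, and the job is handed in when it is done.

```bash
ls; mkdir -p pics
python3 - <<'E'
from cell import telemetry, vision, job, arm
import cv2, numpy as np
s=telemetry.observe(); print(s)
for n in ("scene","side","wrist"):
    im=vision.get_image(n); cv2.imwrite(f"pics/{n}0.png",im[:,:,::-1])
    c=vision.camera_info(n); print(n,c['fov_y'],c['cx'],c['cy'],c.keys()); print(np.round(c['extrinsics'],4).tolist())
E
```

```text
pics
{'clock': 0.0, 'joints': array([-1.23554381,  0.43522286,  0.0249668 ,  1.5741286 , -0.01162392,
        1.13395936, -0.07512202]), 'dq': array([ 0.00088288, -0.00010155, -0.00078364,  0.00033228, -0.00054234,
        0.00096542,  0.00073748]), 'joint_efforts': array([-4.82262894e-04, -6.67845440e+01,  9.84573998e-01, -3.14452994e+01,
       -6.06273604e-02,  4.29939525e-02,  1.45718582e-04]), 'position': array([0.26483238, 0.56558491, 0.24793274]), 'ee_rot': array([-6.82395478e-01, -3.06635341e+00,  2.44541822e-03]), 'force': array([-0.04335127, -0.4438568 , -0.90985136]), 'ft_torque': array([ 0.00185061, -0.01774641,  0.03615638]), 'gripper_force': 0.0, 'width': 0.9982121480832398}
scene 42.14663069787424 274.9590516183668 208.68844959310184 dict_keys(['fov_y', 'cx', 'cy', 'extrinsics'])
[[0.5766, 0.4723, -0.6666, 1.5215], [0.8168, -0.3176, 0.4816, -0.643], [0.0158, -0.8222, -0.5689, 0.9097], [0.0, 0.0, 0.0, 1.0]]
side 57.69300513881507 282.1152928148875 205.13352083738062 dict_keys(['fov_y', 'cx', 'cy', 'extrinsics'])
[[-0.9325, -0.2559, 0.255, 0.3723], [-0.3608, 0.6224, -0.6945, 0.616], [0.019, -0.7396, -0.6727, 0.6907], [0.0, 0.0, 0.0, 1.0]]
wrist 62.19588176317665 280.02430864023364 211.08595073876728 dict_keys(['fov_y', 'cx', 'cy', 'extrinsics'])
[[0.4243, 0.8691, 0.2545, 0.1967], [0.9055, -0.4069, -0.1202, 0.5982], [-0.0009, 0.2814, -0.9596, 0.384], [0.0, 0.0, 0.0, 1.0]]
```

View pics/scene0.png

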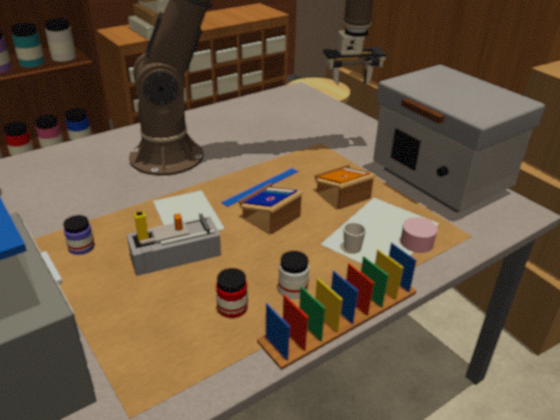

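View pics/side0.png

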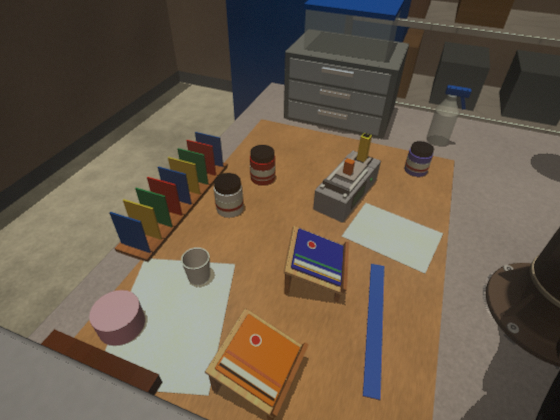

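The scene view shows the gauge handle at about (141,225), the orange grip at (178,221), and the blue tile at (270,198). The side view has the gauge top at (365,138), the grip at (349,165), and the blue dot at (312,244). I'll enlarge these areas for precise picks.

Run:
```python
import cv2, numpy as np
a=cv2.imread('pics/scene0.png'); b=cv2.imread('pics/side0.png')
f=lambda im,x,y,w,h,k:cv2.resize(im[y:y+h,x:x+w],None,fx=k,fy=k,interpolation=cv2.INTER_CUBIC)
A=np.hstack([f(a,120,200,110,75,4), f(a,230,175,80,75,4)[:, :320]])
B=np.hstack([f(b,305,125,90,75,4)[:, :360], f(b,275,220,85,75,4)])
W=max(A.shape[1],B.shape[1]); p=lambda m:np.hstack([m,np.zeros((m.shape[0],W-m.shape[1],3),np.uint8)])
o=np.vstack([p(A),p(B)]); print(o.shape); cv2.imwrite('pics/crop0.png',o)
```

```text
(600, 760, 3)
```

View pics/crop0.png

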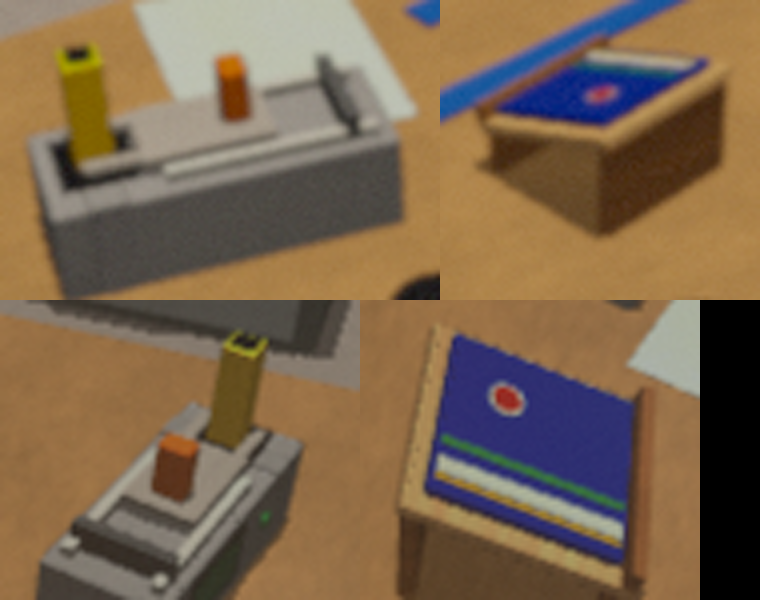

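The enlarged crop shows the following:
- **Dock:** its corners, the gauge top and the grip top are all clear in both views. The prongs are over the collar.
- **Tile:** the strips are on the +y edge and the high edge is +x, so the dot lies toward +x, -y as stated.

I'll fit the poses next.

```bash
cat > fit.py <<'E'
from cell import vision
import numpy as np
from scipy.optimize import least_squares
from scipy.spatial.transform import Rotation as R
C={n:vision.camera_info(n) for n in("scene","side")}
def proj(n,P,c=None):
    c=c or C[n]; T=np.linalg.inv(c['extrinsics']); p=np.atleast_2d(P)@T[:3,:3].T+T[:3,3]
    f=210/np.tan(np.radians(c['fov_y'])/2)
    return np.c_[f*p[:,0]/p[:,2]+c['cx'],f*p[:,1]/p[:,2]+c['cy']]
E
python3 - <<'E'
from fit import *
D=[("scene",(-45,-110,70),(127.5,235.75)),("scene",(45,-110,70),(133,253.75)),("scene",(45,110,70),(220,235)),("scene",(-45,110,70),(211,217.5)),
("scene",(45,-110,0),(136,274)),("scene",(45,110,0),(220.75,255)),("scene",(0,-75,152),(139.7,213.5)),("side",(0,-75,152),(366.2,136.2)),
("side",(45,-110,70),(353.75,150.75)),("side",(-45,-110,70),(380.5,161.5)),("side",(45,110,70),(315,190)),
("scene",'g',(177.7,215.2)),("side",'g',(350,160))]
def res(q):
    o=[]
    for n,p,u in D:
        p=np.array((0,q[3]*1000,124) if p=='g' else p)/1000
        P=R.from_euler('z',q[2]).apply(p)+[q[0],q[1],0]
        o.append(proj(n,P)[0]-u)
    return np.array(o).ravel()
s=least_squares(res,[.6,-.3,0,0],loss='soft_l1'); q=s.x
print('dock',q,np.degrees(q[2])); print(res(q).reshape(-1,2).round(1).tolist())
for p in((0,-75,152),(0,q[3]*1000,124)): print(R.from_euler('z',q[2]).apply(np.array(p)/1e3)+[q[0],q[1],0])
k=.055
T=[("scene",(k,k),(297,190.5)),("scene",(-k,k),(267.5,188)),("scene",(k,-k),(271.75,205.5)),("scene",(-k,-k),(242.5,203.75)),("scene",(.02,-.02),(270,198.5)),("side",(.02,-.02),(312,244.75)),
("side",(k,-k),(298.75,228.75)),("side",(-k,-k),(343,245.75)),("side",(-k,k),(340.5,285.5)),("side",(k,k),(291.75,267.75))]
def M(q,p):
    r=R.from_euler('z',q[3])*R.from_euler('y',-20,degrees=True)
    return r.apply([p[0],p[1],0])+q[:3]
rt=lambda q:np.array([proj(n,M(q,p))[0]-u for n,p,u in T]).ravel()
s=least_squares(rt,[.6,.1,.07,0],loss='soft_l1');q=s.x
print('tile face centre',q,np.degrees(q[3]));print(rt(q).reshape(-1,2).round(1).tolist());print('dot',M(q,(.02,-.02)))
w=lambda uv,n,z:None
E
```

```text
dock [ 0.48485433 -0.20835231 -0.23547659  0.01455649] -13.49181473023853
[[-0.8, -3.1], [-0.1, 0.1], [0.7, -0.6], [-0.2, -2.4], [0.6, 1.8], [1.1, 0.8], [0.1, -0.5], [0.8, -0.7], [-0.5, -1.0], [1.6, -1.0], [-1.0, -0.8], [-0.1, -0.3], [0.0, 0.2]]
[ 0.46735634 -0.28128256  0.152     ]
[ 0.48825045 -0.19419754  0.124     ]
tile face centre [0.47800707 0.0922175  0.06771039 0.22609342] 12.954198832210052
[[-0.2, -0.5], [1.8, -0.2], [-1.4, 0.7], [0.5, -0.7], [0.0, 1.5], [-0.7, 0.9], [-0.5, -0.3], [0.1, -0.3], [1.2, -0.0], [0.3, -0.2]]
dot [0.50080606 0.07693956 0.07455079]
```

Both fits are consistent: the gauge is near (0.467,-0.281), the grip near (0.488,-0.194), and the dot near (0.501,0.077,0.075). Next I'll work out the move to hover over the lock grip.

```bash
cat > go.py <<'E'
from cell import telemetry
import numpy as np
from scipy.spatial.transform import Rotation as R
def down(yaw):  # tool z down, tool y at yaw deg
    a=np.radians(yaw); y=np.array([np.cos(a),np.sin(a),0]); z=np.array([0,0,-1.]); return R.from_matrix(np.c_[np.cross(y,z),y,z])
def delta(pos,rot):
    s=telemetry.observe(); r=R.from_rotvec(s['ee_rot'])
    print('t',round(s['clock'],2),'pos',s['position'].round(4),'F',s['force'].round(1),'w',round(s['width'],3),'g',round(s['gripper_force'],1))
    print('shift cm',(r.inv().apply(np.array(pos)-s['position'])*100).round(2),'turn deg',np.degrees((r.inv()*rot).as_rotvec()).round(2))
E
python3 -c "
from go import *
delta([.488,-.194,.25],down(-13.5))"
```

```text
t 0.15 pos [0.2649 0.5657 0.2481] F [ 0.  -0.4  0.4] w 0.994 g 0.0
shift cm [-52.42 -59.34  -0.11] turn deg [-5.000e-02  5.000e-02  7.841e+01]
```

```bash
python3 -m creep '9 -52.4 -59.3 0 0 0 78.4; 9 -52.4 -59.3 0 0 0 78.4; 9 -52.4 -59.3 0 0 0 78.4; 9 -52.4 -59.3 0 0 0 78.4; 9 -52.4 -59.3 0 0 0 78.4'; python3 -c "
from go import *
delta([.488,-.194,.25],down(-13.5))"
```

```text
clock: 0.78
position: [0.3534, 0.2642, 0.2487]
ee_rot: [-2.002, -2.421, -0.001]
force: [1.2, -0.1, 0.7]
width: 0.98
gripper_force: 0.0
t 0.78 pos [0.3534 0.2642 0.2487] F [ 1.2 -0.1  0.7] w 0.98 g 0.0
shift cm [-47.53   4.61  -0.14] turn deg [ 1.000e-02 -2.000e-02  2.434e+01]
```

```bash
python3 -m creep '9 -47.5 4.6 0 0 0 24.4; 9 -47.5 4.6 0 0 0 24.4; 9 -47.5 4.6 0 0 0 24.4; 9 -47.5 4.6 0 0 0 24.4; 9 -47.5 4.6 0 0 0 24.4' ; python3 -c "
from go import *
delta([.488,-.194,.25],down(-13.5))"
```

```text
clock: 1.4
position: [0.4433, -0.0348, 0.249]
ee_rot: [2.462, 1.952, 0.002]
force: [2.1, -0.1, 0.7]
width: 0.977
gripper_force: 0.0
t 1.4 pos [ 0.4433 -0.0348  0.249 ] F [ 2.1 -0.1  0.7] w 0.977 g 0.0
shift cm [-14.48   7.98  -0.11] turn deg [ 0.03 -0.04  0.33]
```

```bash
python3 -m creep '9 -14.5 8 0 0 0 0.3; 9 -14.5 8 0 0 0 0.3; 9 -14.5 8 0 0 0 0.3; 9 -14.5 8 0 0 0 0.3; 9 -14.5 8 0 0 0 0.3'
python3 - <<'E'
from go import *
from cell import vision
import cv2
delta([.488,-.194,.25],down(-13.5))
c=vision.camera_info("wrist"); im=vision.get_image("wrist"); cv2.imwrite("pics/w1.png",im[:,:,::-1]); np.save("w1.npy",c['extrinsics'])
E
```

```text
clock: 2.02
position: [0.4875, -0.1918, 0.2483]
ee_rot: [-2.466, -1.944, 0.001]
force: [-0.3, 0.2, -0.7]
width: 0.981
gripper_force: 0.0
t 2.02 pos [ 0.4875 -0.1918  0.2483] F [-0.3  0.2 -0.7] w 0.981 g 0.0
shift cm [-0.2   0.1  -0.17] turn deg [-0.06 -0.02  0.  ]
```

View pics/w1.png

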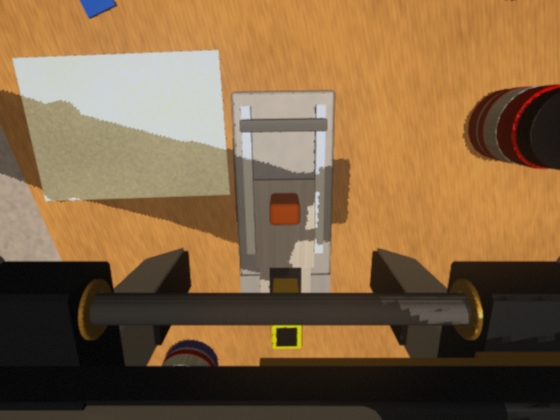

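The wrist view shows the orange grip at about (285,208), the gauge's top face at (287,337), and the dock's +y top corners at (233,92) and (334,92). The fork is straddling the gauge.

```bash
python3 - <<'E'
from fit import *
import cv2
c=vision.camera_info("wrist"); c['extrinsics']=np.load('w1.npy')
im=cv2.imread('pics/w1.png'); h=cv2.cvtColor(im,cv2.COLOR_BGR2HSV)
m=cv2.inRange(h[180:240,250:320],(3,150,80),(14,255,255)); ys,xs=np.where(m); print('grip bbox',xs.min()+250,xs.max()+250,ys.min()+180,ys.max()+180)
m=cv2.inRange(h[318:360,260:315],(24,150,120),(34,255,255)); ys,xs=np.where(m); print('gauge bbox',xs.min()+260,xs.max()+260,ys.min()+318,ys.max()+318)
def ray(u,z):
    f=210/np.tan(np.radians(c['fov_y'])/2); E=c['extrinsics']; d=E[:3,:3]@[(u[0]-c['cx'])/f,(u[1]-c['cy'])/f,1]
    return E[:3,3]+d*(z-E[2,3])/d[2]
for n,u,z in(("gauge",(287,337),.152),("grip",(285,203),.124),("c-+",(233,92),.07),("c++",(334,92),.07)): print(n,ray(u,z).round(4))
r=R.from_euler('z',-13.49,degrees=True)
for y in(-.0175+.0231,):
  g=np.array([[sx*.012,.0146+sy*.009,z] for z in(.124,.084) for sx in(-1,1) for sy in(-1,1)])
  print(proj('',r.apply(g)+[.48485,-.20835,0],c).round(0).tolist())
E
python3 - <<'E'
import cv2
im=cv2.imread('pics/w1.png'); cv2.imwrite('pics/w1c.png',cv2.resize(im[185:360,225:345],None,fx=3.4,fy=3.4,interpolation=cv2.INTER_CUBIC))
E
```

```text
grip bbox 270 299 199 224
gauge bbox 271 301 325 348
gauge [ 0.4713 -0.2842  0.152 ]
grip [ 0.4932 -0.1864  0.124 ]
c-+ [ 0.4699 -0.0946  0.07  ]
c++ [ 0.5538 -0.1148  0.07  ]
[[266.0, 225.0], [266.0, 203.0], [296.0, 225.0], [297.0, 203.0], [268.0, 211.0], [267.0, 191.0], [294.0, 211.0], [295.0, 191.0]]
```

View pics/w1c.png

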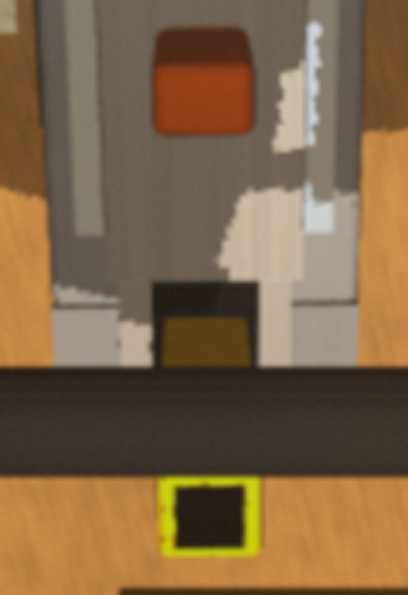

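The crop shows the grip's top face at columns 270–300, rows 204–225. The dock is therefore about 3 mm further along its +x than fitted. I'll grasp the grip at (0.4915,-0.195).

```bash
python3 -c "
from go import *
delta([.4915,-.195,.116],down(-13.5))"
```

```text
t 2.08 pos [ 0.4876 -0.1912  0.2484] F [-0.3  0.1  0.5] w 0.976 g 0.0
shift cm [-0.29  0.48 13.24] turn deg [-0.05 -0.04  0.07]
```

```bash
python3 -m creep '7 -0.3 0.5 6 0 0 0; 7 -0.3 0.5 10 0 0 0; 7 -0.3 0.5 12.2 0 0 0; 7 -0.3 0.5 13.2 0 0 0; 7 -0.3 0.5 13.2 0 0 0' 20; python3 -c "
from go import *
delta([.4915,-.195,.116],down(-13.5))"
```

```text
clock: 2.7
position: [0.492, -0.1957, 0.1168]
ee_rot: [-2.466, -1.946, -0.0]
force: [-0.1, -0.6, 0.4]
width: 0.757
gripper_force: 0.0
t 2.7 pos [ 0.492  -0.1957  0.1168] F [-0.1 -0.6  0.4] w 0.757 g 0.0
shift cm [ 0.05 -0.07  0.08] turn deg [-0.02 -0.02  0.07]
```

Now close on the grip.

```bash
python3 -m creep '1 0 0 0 0 0 0; 1 0 0 0 0 0 0; 1 0 0 0 0 0 0; 1 0 0 0 0 0 0; 1 0 0 0 0 0 0' 20; python3 -m creep '1 0 0 0 0 0 0; 1 0 0 0 0 0 0'
```

```text
clock: 3.32
position: [0.4906, -0.1962, 0.1165]
ee_rot: [-2.465, -1.943, 0.002]
force: [-13.4, 3.4, 9.8]
width: 0.27
gripper_force: 6.4
clock: 3.58
position: [0.4902, -0.1961, 0.1165]
ee_rot: [-2.465, -1.943, 0.002]
force: [-7.0, 2.4, 6.6]
width: 0.256
gripper_force: 20.0
```

```bash
python3 -m creep '1 1 -0.1 0 0 0 0; 1 2.2 -0.1 0 0 0 0; 1 3.4 -0.1 0 0 0 0; 1 4.4 -0.1 0 0 0 0; 1 4.6 -0.1 0 0 0 0'; python3 -m creep '1 0.2 0 0 0 0 0; 1 0.4 0 0 0 0 0; 1 0.5 0 0 0 0 0;1 0.5 0 0 0 0 0'
```

```text
clock: 4.2
position: [0.4993, -0.1557, 0.1165]
ee_rot: [2.468, 1.94, -0.009]
force: [-9.7, -20.8, -2.0]
width: 0.263
gripper_force: 19.9
clock: 4.7
position: [0.4995, -0.1544, 0.1165]
ee_rot: [2.47, 1.933, -0.013]
force: [-9.9, -26.1, -2.2]
width: 0.261
gripper_force: 19.9
```

Run:
```python
from cell import vision
import cv2,numpy as np
im=vision.get_image("wrist")[:,:,::-1]; s=vision.get_image("scene")[:,:,::-1]
a=im[100:350,150:420]; b=cv2.resize(s[195:275,120:230],None,fx=3,fy=3,interpolation=cv2.INTER_CUBIC)
a=cv2.resize(a,None,fx=1.7,fy=1.7); o=np.zeros((430,800,3),np.uint8); o[:a.shape[0],:a.shape[1]]=a; o[:b.shape[0],460:460+b.shape[1]]=b
cv2.imwrite("pics/l2.png",o)
```

```text
(no output)
```

View pics/l2.png

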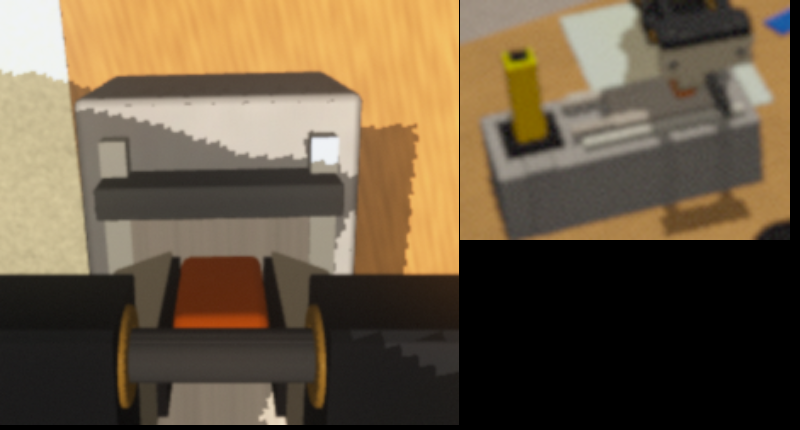

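The wrist crop shows the plate up against the dark end bar, with the foot of the grip's far face at row ≈251. The scene crop shows the prongs clear of the collar. I'll compute the actual travel from the far-face foot at z=0.084.

Run:
```python
from fit import *
c1=vision.camera_info("wrist"); c1['extrinsics']=np.load('w1.npy'); c2=vision.camera_info("wrist")
def ray(c,u,z):
    f=210/np.tan(np.radians(c['fov_y'])/2); E=c['extrinsics']; d=E[:3,:3]@[(u[0]-c['cx'])/f,(u[1]-c['cy'])/f,1]
    return E[:3,3]+d*(z-E[2,3])/d[2]
r=R.from_euler('z',-13.49,degrees=True).inv()
D=lambda p:(r.apply(p-[.48485,-.20835,0])*1000).round(1)
print('foot before',D(ray(c1,(285,193.2),.084)),'now',D(ray(c2,(280,251.2),.084)))
print('dock end before',D(ray(c1,(233,92),.07)),D(ray(c1,(334,92),.07)),'now',D(ray(c2,(195,157.5),.07)),D(ray(c2,(361,157),.07)))
print('tcp', D(np.array([.4995,-.1544,.1])))
```

```text
foot before [ 3.5 21.6 84. ] now [ 2.3 60.7 84. ]
dock end before [-41.1 107.1  70. ] [ 45.3 107.1  70. ] now [-41.7 107.8  70. ] [ 44.8 107.4  70. ]
tcp [  1.7  55.9 100. ]
```

Run:
```python
from fit import *
c1=vision.camera_info("wrist"); c1['extrinsics']=np.load('w1.npy')
def ray(c,u,z):
    f=210/np.tan(np.radians(c['fov_y'])/2); E=c['extrinsics']; d=E[:3,:3]@[(u[0]-c['cx'])/f,(u[1]-c['cy'])/f,1]
    return E[:3,3]+d*(z-E[2,3])/d[2]
r=R.from_euler('z',-13.49,degrees=True).inv()
D=lambda p:(r.apply(p-[.48485,-.20835,0])*1000).round(1)
print('plate edge',D(ray(c1,(285,179),.084)),'bar',[D(ray(c1,(285,131),z))[1] for z in(.07,.085,.1)],[D(ray(c1,(285,119),z))[1] for z in(.07,.085,.1)])
from go import *
delta([0,0,0],down(-13.5))
```

```text
plate edge [ 3.5 34.4 84. ] bar [np.float64(74.6), np.float64(75.4), np.float64(76.3)] [np.float64(84.8), np.float64(85.2), np.float64(85.6)]
t 4.8 pos [ 0.4996 -0.1544  0.1165] F [-11.2 -26.8  -2.7] w 0.262 g 19.9
shift cm [  3.1  -52.19  11.68] turn deg [-0.06  0.54 -0.4 ]
```

The plate-to-bar gap was 41 mm, and the observed travel is 39–43 mm. It is held by 27 N against 3 N of friction, so the lock is at its end stop (it started a few mm open). I'll release and move up to the gauge.

```bash
python3 -m creep '5 0 0 0 0 0 0; 7 0 0 0 0 0 0; 7 0 0 0 0 0 0; 7 0 0 -5 0 0 0; 7 0 0 -11 0 0 0'; python3 -c "
from go import *
delta([.468,-.2825,.235],down(-13.5))"
```

```text
clock: 5.42
position: [0.5024, -0.1459, 0.2273]
ee_rot: [-2.465, -1.945, 0.003]
force: [1.7, -0.8, 0.0]
width: 0.743
gripper_force: 0.0
t 5.42 pos [ 0.5024 -0.1459  0.2273] F [ 1.7 -0.8  0. ] w 0.743 g 0.0
shift cm [-14.08  -0.17  -0.76] turn deg [-0.14  0.03  0.04]
```

```bash
python3 -m creep '7 -5 0 -0.5 0 0 0; 7 -11 -0.2 -0.5 0 0 0; 7 -14 -0.2 -0.5 0 0 0; 7 -14 -0.2 -0.5 0 0 0; 7 -14 -0.2 -0.5 0 0 0'
python3 - <<'E'
from go import *
from cell import vision
import cv2
delta([.468,-.2825,.12],down(-13.5))
c=vision.camera_info("wrist"); im=vision.get_image("wrist"); s=vision.get_image("side"); cv2.imwrite("pics/w3.png",im[:,:,::-1]); np.save("w3.npy",c['extrinsics'])
b=cv2.resize(s[120:220,300:400,::-1],None,fx=2.4,fy=2.4,interpolation=cv2.INTER_CUBIC)
o=np.zeros((420,800,3),np.uint8); o[:,:560]=im[:,:,::-1]; o[:240,560:]=b; cv2.imwrite("pics/w3v.png",o)
E
```

```text
clock: 6.05
position: [0.4688, -0.2812, 0.2315]
ee_rot: [-2.466, -1.946, -0.001]
force: [0.9, 0.7, -0.2]
width: 0.762
gripper_force: 0.0
t 6.05 pos [ 0.4688 -0.2812  0.2315] F [ 0.9  0.7 -0.2] w 0.762 g 0.0
shift cm [-0.16 -0.05 11.15] turn deg [-0.01 -0.05  0.06]
```

View pics/w3v.png

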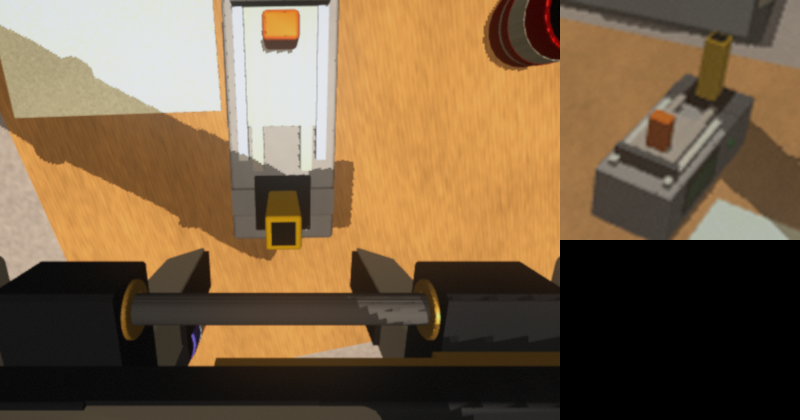

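The fork plate is clear and the black collar is fully visible (cols 255–310, rows 177–237). The handle's top is centred near (283.5,233) and the finger midline is at column ≈280, which is aligned.

Run:
```python
from fit import *
c=vision.camera_info("wrist"); c['extrinsics']=np.load('w3.npy')
f=210/np.tan(np.radians(c['fov_y'])/2); E=c['extrinsics']; d=E[:3,:3]@[(283.5-c['cx'])/f,(233.5-c['cy'])/f,1]
print(E[:3,3]+d*(.152-E[2,3])/d[2])
```

```text
[ 0.47106144 -0.28387623  0.152     ]
```

```bash
python3 -m creep '7 -0.2 0.1 5 0 0 0; 7 -0.2 0.1 9 0 0 0; 7 -0.2 0.1 10.7 0 0 0; 7 -0.2 0.1 11.2 0 0 0; 7 -0.2 0.1 11.2 0 0 0' 40; python3 -m creep '1 0 0 0 0 0 0; 1 0 0 0 0 0 0; 1 0 0 0 0 0 0; 1 0 0 0 0 0 0; 1 0 0 0 0 0 0' 40;  python3 -m creep '1 0 0 0 0 0 0; 1 0 0 0 0 0 0' 40
```

```text
clock: 6.78
position: [0.4694, -0.2847, 0.1206]
ee_rot: [2.466, 1.945, 0.001]
force: [1.0, -0.2, 0.8]
width: 0.762
gripper_force: 0.0
clock: 7.4
position: [0.4689, -0.2846, 0.1198]
ee_rot: [2.467, 1.945, 0.0]
force: [1.0, -0.2, 0.2]
width: 0.269
gripper_force: 0.3
clock: 7.65
position: [0.4689, -0.2847, 0.1198]
ee_rot: [2.467, 1.945, 0.0]
force: [0.5, -0.7, 1.5]
width: 0.255
gripper_force: 40.0
```

```bash
cat >> go.py <<'E'
def tile(yaw=12.95):
    r=R.from_euler('z',yaw,degrees=True)*R.from_euler('y',-20,degrees=True)
    y=r.apply([1,0,0]); n=r.apply([0,0,1]); return n,R.from_matrix(np.c_[np.cross(y,-n),y,-n])
E
python3 -m creep '1 0 0 -2 0 0 0; 1 0 0 -6 0 0 0; 1 0 0 -11 0 0 0; 1 0 0 -15 0 0 0; 1 0 0 -15 0 0 0'
python3 -c "
from go import *
n,r=tile(); dot=np.array([.5008,.0769,.0746])
delta(dot+n*(.1108+.05),r)"
```

```text
clock: 8.28
position: [0.4697, -0.2855, 0.2723]
ee_rot: [2.464, 1.942, 0.004]
force: [0.5, -0.1, -2.5]
width: 0.259
gripper_force: 40.0
t 8.28 pos [ 0.4697 -0.2855  0.2723] F [ 0.5 -0.1 -2.5] w 0.259 g 40.0
shift cm [ 33.51 -10.39   4.59] turn deg [-19.38   4.7  -26.17]
```

```bash
python3 -m creep '1 5 -1.5 0 -4 1 -5; 1 10.5 -3.2 0 -8 2 -10; 1 16 -4.9 1 -12 3 -15; 1 21.5 -6.6 2 -15 4 -20; 1 26.5 -8.2 3 -17.5 4.5 -24'
python3 -c "
from go import *
n,r=tile(); dot=np.array([.5008,.0769,.0746])
delta(dot+n*(.1108+.05),r)"
```

```text
clock: 8.9
position: [0.4491, -0.0057, 0.2383]
ee_rot: [1.866, 2.259, 0.369]
force: [1.3, 0.2, -2.3]
width: 0.261
gripper_force: 40.0
t 8.9 pos [ 0.4491 -0.0057  0.2383] F [ 1.3  0.2 -2.3] w 0.261 g 40.0
shift cm [6.92 0.68 1.64] turn deg [-2.07 -0.07 -2.08]
```

```bash
python3 -m creep '1 3 0.3 0.5 -1 0 -1; 1 5.5 0.6 1.2 -2.1 0 -2.1; 1 6.9 0.7 1.6 -2.1 0 -2.1; 1 6.9 0.7 1.6 -2.1 0 -2.1; 1 6.9 0.7 1.6 -2.1 0 -2.1'
python3 - <<'E'
from go import *
from cell import vision
import cv2
n,r=tile(); dot=np.array([.5008,.0769,.0746])
delta(dot+n*(.1108+.05),r)
s=telemetry.observe()
for k in("wrist","side","scene"):
    c=vision.camera_info(k); im=vision.get_image(k); cv2.imwrite(f"pics/{k}4.png",im[:,:,::-1])
    if k=="wrist": np.savez("w4.npz",E=c['extrinsics'],p=s['position'],r=s['ee_rot'])
a=cv2.imread("pics/side4.png")[130:290,260:380]; b=cv2.imread("pics/scene4.png")[110:250,220:320]; w=cv2.imread("pics/wrist4.png")
o=np.zeros((600,800,3),np.uint8); o[:420,:560]=w; o[:320,560:]=cv2.resize(a,(240,320),interpolation=cv2.INTER_CUBIC); o[320:,600:]=cv2.resize(b,(200,280),interpolation=cv2.INTER_CUBIC)
cv2.imwrite("pics/h4.png",o)
E
```

```text
clock: 9.52
position: [0.4489, 0.0616, 0.2269]
ee_rot: [1.809, 2.264, 0.399]
force: [-0.3, 0.6, -2.6]
width: 0.257
gripper_force: 40.0
t 9.53 pos [0.4489 0.0616 0.2269] F [-0.3  0.6 -2.6] w 0.257 g 40.0
shift cm [ 0.33 -0.13  0.08] turn deg [-0.04  0.05 -0.18]
```

View pics/h4.png

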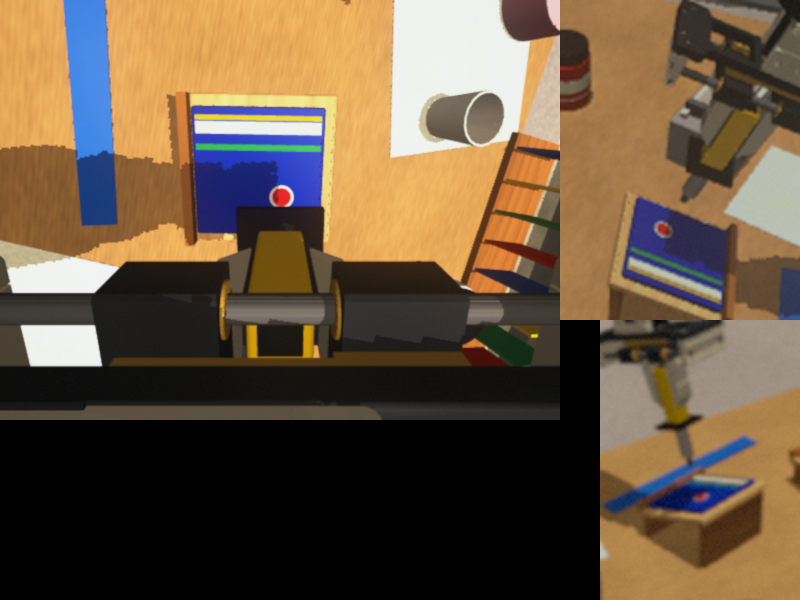

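The wrist view shows the dot at (281.5,196.5) and the glass corners at about (192,107), (325,110), (323,236) and (192,232). The collar hides the tip there. The tip shows at about (322.5,228.5) in the side view and (265,181.5) in the scene view. I'll refine the tile fit with the wrist view added and check where the tip projects.

Run:
```python
from fit import *
import cv2
z=np.load('w4.npz'); C['wrist']=vision.camera_info('wrist'); C['wrist']['extrinsics']=z['E']
im=cv2.cvtColor(cv2.imread('pics/wrist4.png'),cv2.COLOR_BGR2HSV)
m=cv2.inRange(im,(0,160,120),(8,255,255))|cv2.inRange(im,(172,160,120),(180,255,255)); m[:180]=0;m[210:]=0;m[:,:260]=0;m[:,300:]=0
ys,xs=np.where(m); wd=(xs.mean(),ys.mean()); print('wrist dot',wd,len(xs))
k=.055
T=[("scene",(k,k),(297,190.5)),("scene",(-k,k),(267.5,188)),("scene",(k,-k),(271.75,205.5)),("scene",(-k,-k),(242.5,203.75)),("scene",(.02,-.02),(270,198.5)),("side",(.02,-.02),(312,244.75)),
("side",(k,-k),(298.75,228.75)),("side",(-k,-k),(343,245.75)),("side",(-k,k),(340.5,285.5)),("side",(k,k),(291.75,267.75)),
("wrist",(.02,-.02),wd),("wrist",(-k,k),(192,107)),("wrist",(k,k),(325.5,110)),("wrist",(k,-k),(323,236)),("wrist",(-k,-k),(192.5,232))]
def M(q,p):
    r=R.from_euler('z',q[3])*R.from_euler('y',-20,degrees=True)
    return r.apply([p[0],p[1],0])+q[:3]
for names in(("wrist",),("scene","side"),("scene","side","wrist")):
    rt=lambda q:np.array([proj(n,M(q,p))[0]-u for n,p,u in T if n in names]).ravel()
    q=least_squares(rt,[.478,.092,.068,.22],loss='soft_l1').x
    print(names,q.round(4),np.degrees(q[3]).round(2),'dot',M(q,(.02,-.02)).round(4));print(rt(q).reshape(-1,2)[-5:].round(1).tolist())
rr=R.from_rotvec(z['r'])
for dx in(0,.0015): 
  t=z['p']+rr.apply([dx,0,.1108]); print('tip',t.round(4),proj('side',t).round(1),proj('scene',t).round(1))
```

```text
wrist dot (np.float64(280.9475982532751), np.float64(196.97816593886463)) 229
('wrist',) [0.4813 0.0913 0.0683 0.1946] 11.15 dot [0.5036 0.0754 0.0751]
[[-0.1, 0.4], [-0.1, -0.8], [0.2, -0.2], [-4.7, -0.2], [4.6, 0.8]]
('scene', 'side') [0.478  0.0922 0.0677 0.2261] 12.95 dot [0.5008 0.0769 0.0746]
[[-0.7, 0.9], [-0.5, -0.3], [0.1, -0.3], [1.2, -0.0], [0.3, -0.2]]
('scene', 'side', 'wrist') [0.4805 0.0915 0.0689 0.1957] 11.21 dot [0.5028 0.0755 0.0758]
[[-0.7, 0.3], [-1.1, -1.2], [-0.3, -0.7], [-5.1, -0.2], [3.8, 0.9]]
tip [0.4857 0.0699 0.1228] [[320.9 229.8]] [[264.9 183.5]]
tip [0.4854 0.0714 0.1228] [[320.9 230.3]] [[265.3 183.2]]
```

Run:
```python
import cv2,numpy as np
im=cv2.imread('pics/wrist4.png'); h=cv2.cvtColor(im,cv2.COLOR_BGR2HSV)
for y in(112,140,152,165,180,195,205,215,225,230,233,236,239):
    r=h[y,170:345]; b=np.where((r[:,0]>105)&(r[:,0]<135)&(r[:,1]>120))[0]+170
    print(y,b.min() if len(b) else None,b.max() if len(b) else None,len(b))
for x in(200,215,230,305,315):
    r=h[90:260,x]; b=np.where((r[:,0]>105)&(r[:,0]<135)&(r[:,1]>120))[0]+90; print('col',x,b.min(),b.max())
```

```text
112 192 324 133
140 193 323 131
152 194 322 129
165 195 321 127
180 196 321 126
195 196 320 100
205 197 319 104
215 197 236 40
225 198 236 39
230 198 236 39
233 None None 0
236 None None 0
239 None None 0
col 200 106 231
col 215 107 231
col 230 107 232
col 305 108 206
col 315 108 206
```

Run:
```python
from fit import *
z=np.load('w4.npz'); C['wrist']=vision.camera_info('wrist'); C['wrist']['extrinsics']=z['E']
k=.055
T=[("wrist",(.02,-.02),(280.95,196.98)),("wrist",(-k,k),(191.5,105.8)),("wrist",(k,k),(325.2,108.4)),("wrist",(k,-k),(318.7,235)),("wrist",(-k,-k),(198,231.8))]
def M(q,p):
    r=R.from_euler('z',q[3])*R.from_euler('y',-np.radians(20)+q[4])*R.from_euler('x',q[5])
    return r.apply([p[0],p[1],0])+q[:3]
for free in(0,1):
    rt=lambda q:np.r_[np.array([proj(n,M(q,p))[0]-u for n,p,u in T]).ravel(),q[4:]*(1 if free else 1e6)]
    q=least_squares(rt,[.478,.092,.068,.22,0,0]).x
    print(q[:3].round(4),np.degrees(q[3:]).round(2),'dot',M(q,(.02,-.02)).round(4));print(rt(q)[:10].reshape(-1,2).round(1).tolist())
```

```text
[0.4814 0.092  0.0678] [11.51 -0.    0.  ] dot [0.5038 0.0761 0.0746]
[[0.0, -0.5], [0.1, 0.1], [0.2, 0.3], [-0.0, -0.4], [-0.4, 0.5]]
[0.4811 0.0919 0.0682] [11.63 -1.68  0.47] dot [0.5034 0.0761 0.0754]
[[-0.1, -0.4], [-0.0, 0.2], [0.2, 0.0], [0.0, 0.1], [-0.0, 0.0]]
```

```bash
cat >> go.py <<'E'
def tip(h,dot=(.5022,.0765,.0746),off=.001):
    n,r=tile(12); return np.array(dot)+n*(.1108+h)-r.apply([off,0,0]),r
E
python3 -c "
from go import *
delta(*tip(.012))"
```

```text
t 9.68 pos [0.4493 0.0615 0.2274] F [ 0.3  0.1 -2.2] w 0.259 g 40.0
shift cm [ 0.25 -0.07  3.96] turn deg [ 0.02 -0.28  0.66]
```

```bash
python3 -m creep '1 0.2 -0.1 1.5 0 -0.3 0.7; 1 0.2 -0.1 3 0 -0.3 0.7; 1 0.2 -0.1 3.8 0 -0.3 0.7; 1 0.2 -0.1 4 0 -0.3 0.7; 1 0.2 -0.1 4 0 -0.3 0.7'
python3 - <<'E'
from go import *
from cell import vision
import cv2
delta(*tip(.012))
s=telemetry.observe(); np.savez("w5.npz",p=s['position'],r=s['ee_rot'])
for k in("side","scene"): cv2.imwrite(f"pics/{k}5.png",vision.get_image(k)[:,:,::-1])
a=cv2.imread("pics/side5.png")[200:300,280:360]; b=cv2.imread("pics/scene5.png")[145:225,235:310]
o=np.zeros((500,800,3),np.uint8); o[:,:400]=cv2.resize(a,(400,500),interpolation=cv2.INTER_CUBIC); o[:400,420:795]=cv2.resize(b,(375,400),interpolation=cv2.INTER_CUBIC)
cv2.imwrite("pics/h5.png",o)
E
```

```text
clock: 10.3
position: [0.4614, 0.067, 0.1898]
ee_rot: [1.821, 2.25, 0.397]
force: [0.6, 0.9, -1.1]
width: 0.26
gripper_force: 40.0
t 10.3 pos [0.4614 0.067  0.1898] F [ 0.6  0.9 -1.1] w 0.26 g 40.0
shift cm [-0.02 -0.01 -0.02] turn deg [0.04 0.   0.02]
```

View pics/h5.png

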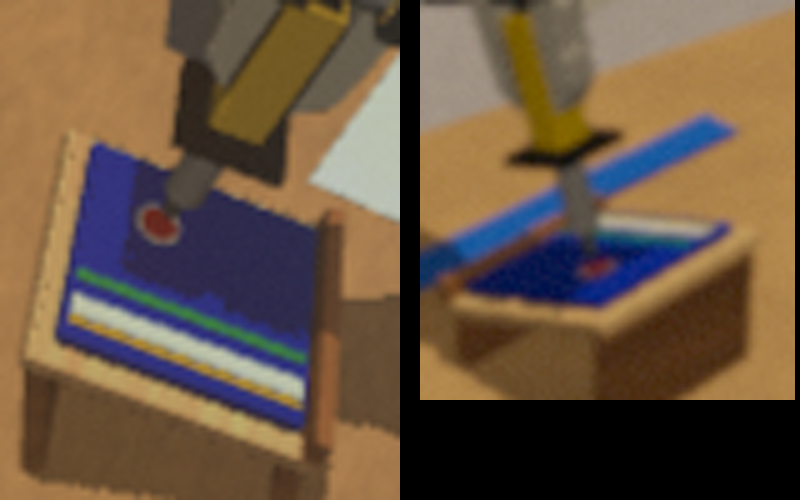

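In the side crop the tip end is at about (314,242.5) and the dot at (311.8,244.8). In the scene crop the tip is at about (269.4,195) and the dot at (270.4,198.6). I'll solve for the tip-to-dot vector in tile axes.

Run:
```python
from fit import *
from go import tile
n,r=tile(12); z=np.load('w5.npz'); t0=z['p']+R.from_rotvec(z['r']).apply([.001,0,.1108])
print('pred tip',proj('side',t0).round(1),proj('scene',t0).round(1))
obs=np.r_[314,242.5,269.4,195,311.8,244.8,270.4,198.6]
def tri(a,b): return least_squares(lambda p:np.r_[proj('side',p)[0]-a,proj('scene',p)[0]-b],[.5,.08,.08],x_scale=.01)
a=tri(obs[:2],obs[2:4]); b=tri(obs[4:6],obs[6:8])
print('tip',a.x,a.fun.round(1),'dot',b.x,b.fun.round(1)); print('dot-tip in tool axes mm',(r.inv().apply(b.x-a.x)*1000).round(1))
```

```text
pred tip [[312.9 242.1]] [[269.2 196.3]]
tip [0.49558147 0.0780615  0.08780224] [-0.1  0.  -0.1 -0. ] dot [0.4999886  0.07809068 0.07852541] [-0.2  0.1 -0.2 -0.1]
dot-tip in tool axes mm [-0.9  0.9 10.2]
```

The tip is within about 1 mm laterally and 10–12 mm above the glass. I'll approach slowly and watch the force.

```bash
cat > f.py <<'E'
from cell import telemetry
from go import *
n,r=tile(12); F=[];
from cell import vision
s=telemetry.observe(); rr=R.from_rotvec(s['ee_rot'])
print('F along normal',round(s['force']@n,2),'tool',rr.inv().apply(s['force']).round(2),'tip h',((s['position']-tip(0)[0])@n*1000).round(2))
E
python3 f.py; python3 -m creep '1 0 0 0.4 0 0 0; 1 0 0 0.7 0 0 0; 1 0 0 0.8 0 0 0; 1 0 0 0.8 0 0 0; 1 0 0 0.8 0 0 0'; python3 f.py; python3 -m creep '1 -0.05 0.05 0.2 0 0 0; 1 -0.05 0.05 0.3 0 0 0; 1 -0.05 0.05 0.4 0 0 0; 1 -0.05 0.05 0.4 0 0 0'; python3 f.py
```

```text
F along normal -1.74 tool [ 0.32 -0.53  1.74] tip h 11.94
clock: 11.02
position: [0.4641, 0.0677, 0.1822]
ee_rot: [1.821, 2.25, 0.398]
force: [-0.5, 1.0, -0.1]
width: 0.26
gripper_force: 40.0
F along normal 0.01 tool [ 1.06 -0.32 -0.01] tip h 3.66
clock: 11.52
position: [0.4658, 0.0677, 0.1784]
ee_rot: [1.821, 2.251, 0.397]
force: [-3.2, 1.5, 2.8]
width: 0.26
gripper_force: 40.0
F along normal 3.55 tool [ 2.1  -1.69 -3.55] tip h -0.46
```

```bash
for i in 1 2 3 4 5 6; do python3 -m creep '1 0 0 0 0 0 0' >/dev/null; python3 f.py; done
```

```text
F along normal 3.13 tool [ 2.89 -2.67 -3.13] tip h -0.39
F along normal 1.49 tool [ 2.83 -1.98 -1.49] tip h -0.39
F along normal 3.64 tool [ 2.03 -2.52 -3.64] tip h -0.4
F along normal 2.69 tool [ 2.1  -1.56 -2.69] tip h -0.39
F along normal 2.58 tool [ 2.37 -2.53 -2.58] tip h -0.38
F along normal 2.29 tool [ 0.7  -2.   -2.29] tip h -0.4
```

Contact force is about 4.6 N, which is about 4.6 mm of tip travel. I'll advance 1.3 mm more and take off most of the sideways strain.

```bash
python3 -m creep '1 0.02 -0.02 0.07 0 0 0; 1 0.04 -0.04 0.13 0 0 0; 1 0.04 -0.04 0.13 0 0 0'; for i in 1 2 3 4 5 6 7 8; do python3 -m creep '1 0 0 0 0 0 0' >/dev/null; python3 f.py; done
python3 - <<'E'
from cell import vision
import cv2,numpy as np
a=vision.get_image("side")[195:295,280:360,::-1]; b=vision.get_image("scene")[145:225,235:310,::-1]; w=vision.get_image("wrist")[60:260,150:390,::-1]
o=np.zeros((600,800,3),np.uint8); o[:500,:400]=cv2.resize(a,(400,500),interpolation=cv2.INTER_CUBIC); o[:400,420:795]=cv2.resize(b,(375,400),interpolation=cv2.INTER_CUBIC); o[400:600,420:660]=w
cv2.imwrite("pics/fin.png",o)
E
```

```text
clock: 12.65
position: [0.4662, 0.0678, 0.1772]
ee_rot: [1.821, 2.25, 0.398]
force: [-2.1, -1.0, 2.5]
width: 0.263
gripper_force: 40.0
F along normal 3.06 tool [-0.66 -1.42 -3.06] tip h -1.63
F along normal 3.08 tool [-0.28 -0.75 -3.08] tip h -1.65
F along normal 2.3 tool [-1.68 -0.83 -2.3 ] tip h -1.64
F along normal 3.11 tool [-0.34 -0.94 -3.11] tip h -1.66
F along normal 3.22 tool [-1.03 -0.57 -3.22] tip h -1.65
F along normal 3.79 tool [-1.09 -0.14 -3.79] tip h -1.67
F along normal 3.24 tool [-1.04 -0.36 -3.24] tip h -1.67
F along normal 2.67 tool [-1.6   0.35 -2.67] tip h -1.68
```

View pics/fin.png

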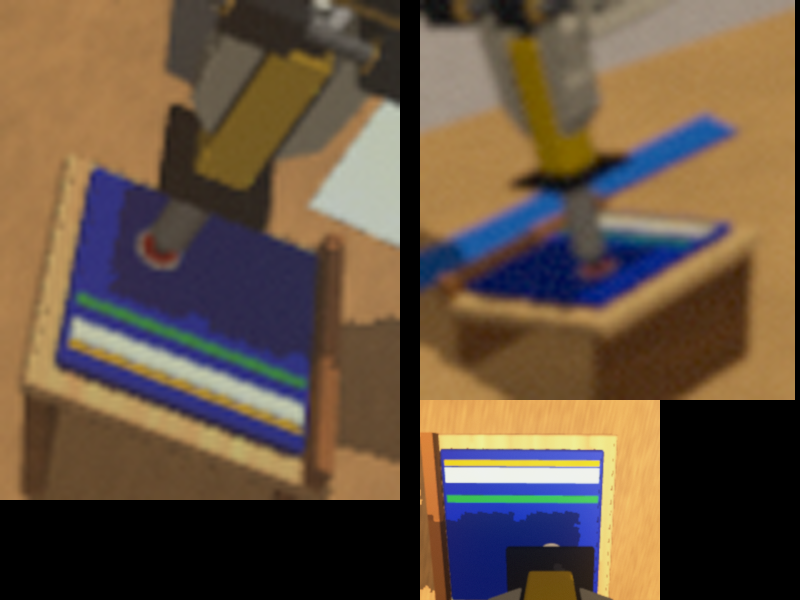

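The tip sits inside the red dot in both views, with the ring visible around it. Travel is about 5.2–5.9 mm, so I'll add a small nudge, let it settle, and hand in.

```bash
python3 -m creep '1 0 0 0.03 0 0 0; 1 0 0 0.03 0 0 0; 1 0 0 0.03 0 0 0; 1 0 0 0.03 0 0 0; 1 0 0 0.03 0 0 0'; python3 f.py; python3 -c "
from cell import job
print(job.sign_off())"
```

```text
clock: 14.42
position: [0.4661, 0.068, 0.1769]
ee_rot: [1.821, 2.25, 0.398]
force: [-0.2, -1.9, 4.4]
width: 0.256
gripper_force: 40.0
F along normal 4.35 tool [-1.8   1.01 -4.35] tip h -1.99
the job is handed in; nothing more can be done
None
```

I handed the job in at about 14.4 s of the 48 s: the lock is at its end stop, and the gauge is held on the blue tile's red dot, square to the glass by my fit, with the tip pushed in about 6 mm (estimated from force and position, not read directly) and the jars and cup not touched.

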